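Roll down the strip facing of a drawer front

TASK

Take the hand roller out of its holder and roll the seven dark facing strips down onto their adhesive until all of them lie flush with the pale lipping of the drawer front. Roll from strip to strip, back and forth if you like, with a steady push (about 15 N does it, never more than 25 N), keeping the roller down on the work until the last strip is flush and pressing with the roller only, not the fingers. Then stand the roller back in its holder and let go, leaving the other things on the bench alone.

Things in the scene. Friction and masses are not known exactly. Their poses are not given: they have to be found in the camera images.
- bed: Plywood assembly board (160 x by 230 y by 9) fixed to the bench, carrying the work; origin: centre of its underside, on the bench, z up. On it a dark fence (along y at x = +75, 29 high), two wooden bearers (along x, at y = -78 and +78, about 18 high) and on these, centred on the origin, firmly, a birch drawer front 140 (x) by 208 (y) by 18 thick.
- work_top (a point): Middle of the drawer front's top at lipping level, as it would be on true bearers: 45 above bed's origin; same axes. But the bearers are odd offcuts: the real top (lipping, strips and all) lies up to 6 higher or lower than this, and slopes along y by up to 0.05 rad either way about its middle. The measured pose does not show this.
- facing (a point): Middle of the facing: seven walnut strips, each 100 (x) by 23 (y) by 4, side by side; strip n is at x = 0, y = (n - 4) * 24 mm on bed. They fill a recess 102 (x) by 170 (y) inside pale lipping 19 wide on all four edges, and on their adhesive foam tape stand 3 proud of it. This point is at their tops at first, on true bearers.
- strip1 (a joint): how far strip 1 (at y = -72 mm) is pressed down: 0 = 3 mm proud of the lipping, 0.003 m = flush, on a hard stop. Its tape needs about 9 N before it gives, then yields slowly (about 5 mm/s for each further newton), and does not spring back.
- strip2 (a joint): how far strip 2 (at y = -48 mm) is pressed down: 0 = 3 mm proud of the lipping, 0.003 m = flush, on a hard stop. Its tape needs about 9 N before it gives, then yields slowly (about 5 mm/s for each further newton), and does not spring back.
- strip3 (a joint): how far strip 3 (at y = -24 mm) is pressed down: 0 = 3 mm proud of the lipping, 0.003 m = flush, on a hard stop. Its tape needs about 9 N before it gives, then yields slowly (about 5 mm/s for each further newton), and does not spring back.
- strip4 (a joint): how far strip 4 (at y = +0 mm) is pressed down: 0 = 3 mm proud of the lipping, 0.003 m = flush, on a hard stop. Its tape needs about 9 N before it gives, then yields slowly (about 5 mm/s for each further newton), and does not spring back.
- strip5 (a joint): how far strip 5 (at y = +24 mm) is pressed down: 0 = 3 mm proud of the lipping, 0.003 m = flush, on a hard stop. Its tape needs about 9 N before it gives, then yields slowly (about 5 mm/s for each further newton), and does not spring back.
- strip6 (a joint): how far strip 6 (at y = +48 mm) is pressed down: 0 = 3 mm proud of the lipping, 0.003 m = flush, on a hard stop. Its tape needs about 9 N before it gives, then yields slowly (about 5 mm/s for each further newton), and does not spring back.
- strip7 (a joint): how far strip 7 (at y = +72 mm) is pressed down: 0 = 3 mm proud of the lipping, 0.003 m = flush, on a hard stop. Its tape needs about 9 N before it gives, then yields slowly (about 5 mm/s for each further newton), and does not spring back.
- roller: Hand roller standing in its holder; origin: underside of the roll, under its middle, z up. Black rubber roll 38 dia x 70 wide, turning freely about x (it rolls along y), between two steel side plates: over all 83 (x) by 38 (y), flat lower edges 6 above the origin. 0.36 to 0.56 kg. Either way round is alike.
- roller_grip (a point): Middle of the roller's red grip bar, 68 straight above the roller's origin; same axes. The bar is 73 long (x), 26 thick (y) and 28 tall (54 to 82 above the origin), between the side plates; 16 are free between it and the roll's top. Take it across its thickness, from above.
- holder: Plywood holder fixed to the bench, an open box 112 (x) by 66 (y) by 36 high, walls 10, inside 92 by 46; origin: centre of its underside. The roller stands in it with its axle along the holder's x, side plates on two ledges 14 high: its origin is then 8 above the holder's origin and the roll hangs 2 clear of the floor.
- glue: white wood-glue bottle, 60 dia x 170, orange cap, standing; a bystander, to be left where it is. Origin: centre of its underside
- tape: yellow tape measure, 75 x 38 x 70; a bystander, to be left where it is. Origin: centre of its underside
- screwdriver: screwdriver lying flat; a bystander, to be left where it is. Origin: centre of its underside
- hammer: hammer lying flat; a bystander, to be left where it is. Origin: centre of its underside
- square: try square lying flat, dark stock 115 long, steel blade 150 long; a bystander, to be left where it is. Origin: centre of its underside (of the stock)
- spares: bundle of four spare strips, 100 x 25 x 16, held by a rubber band; a bystander, to be left where it is. Origin: centre of its underside
- mug: blue mug, 82 dia x 95; a bystander, to be left where it is. Origin: centre of its underside
- sandblock: cork sanding block, 115 x 66 x 28; a bystander, to be left where it is. Origin: centre of its underside

How it is judged:
By the outcome, as a careful person would: the job done as asked, in the order asked, and still so for the second after the job is handed in, with the robot touching nothing.
It also fails if it takes over 64 s, if anything falls off the work surface, if the arm or the gripper's body presses on something with over 40 N, if the wrist force passes 120 N, or if a joint passes its speed limit or range.

ROBOT

A 6-joint arm with a two-finger parallel gripper is mounted at the origin on the work surface. World frame = base frame: x ahead of the robot, y to its left, z up, the work surface at z = 0. Lengths are in m, angles in rad, forces in N, time in s.
With the tool pointing down it reaches from about 0.325 to 0.9 m from the base axis. Payload 3.5 kg.
Tool frame: the origin (TCP) lies at the very end of the fingers, on their centre line; the grasp point (between the pads) lies 19 mm behind it (manip.grip_point_offset is the distance from the TCP to the grasp point, in m); z points along the fingers, y is the line along which they close (so a half turn about z gives the same grasp; the last joint's range is limited). The gripper opens to 85 mm and grips with 20 to 120 N. Pads are 22 mm wide; open, the fingers measure 114 mm over their backs; the gripper's body (76 mm by 85 mm) begins 54 mm behind the grasp point. The pads swing forward as they close: fully open they stand 13 mm farther back than shut.
Start: joints at [-1.311, 0.276, -0.026, 1.268, 0, 1.467], TCP at [0.222, -0.584, 0.231] pointing down, gripper open.
Joint ranges: [-3.12, 3.12], [-0.85, 1.88], [-1.08, 1.24], [-1.95, 2.15], [-1.57, 1.53], [-3.14, 3.14]. Speed limits (rad/s): [2.57, 2.57, 3.14, 3.14, 3.14, 3.14].

INTERFACE

Orientations are given as a unit quaternion [x, y, z, w].
In Python, from rig import manip gives the robot as it stands.
- The arm moves only by the shell command python3 -m handwheel 'ROWS' [FORCE]. ROWS is JSON, a list of rows, each an object of numbers: "x", "y", "z": the shift along the tool's x, y, z in m; "rx", "ry", "rz": the turn, a rotation vector about the tool's x, y, z in rad; "grip": the gripper command: -1 is shut, 1 is fully open, values between are in proportion. In form: [{"x": .., "y": .., "z": .., "rx": .., "ry": .., "rz": .., "grip": ..}, ...]. A call has 1 to 10 rows; each row is the pose to reach, as a shift and turn from the pose commanded when the call began, along the tool's axes at that moment; what a row does not reach only later rows make up. A row lasts 1/10 s, in which the tool goes at most 50 mm and 8.59 degrees, less where a joint would pass 70% of its speed; a pose out of reach is approached as far as the arm can. A call with a gripper value outside its range is refused whole. The fingers move at their own pace and stop on an object; FORCE is the grip in N (left out, the last holds). Time passes only in rows, so rows that repeat a pose let the fingers close. It gives the time, the measured TCP pose, the force, the opening and the grip force at its end, in the units of the state.
- manip.get_obs(): the state, without advancing time (a new reading comes with each control period).
- manip.camera(name): name is "side" or "top" or "wrist"; returns a dict with "img" (384x512x3 uint8, blue, green, red), "z_map" (384x512 float32, m along the optical axis (not along the pixel's ray), 0 where there is no reading), "K" (3x3 intrinsics, pixels), "R" (3x3) and "t" (3): a world point X has camera coordinates R X + t; the wrist camera has in their place "hand_eye" (4x4, takes a point from camera to tool coordinates, whose origin is the TCP and whose axes are the flange's). Camera axes: x right, y down, z forward; pixel columns grow to the right and rows downward; lengths in m; the calibration is good to about 2 mm. A picture is of the moment at which its call begins: read the wrist's pose just before it.
- manip.finish_job(): hands the job in; it is judged then, once.
The state is a dict: "time": time; "joints": joint angles; "joint_vel": joint speeds; "effort": joint torques, N m; "tcp_pos": TCP position; "tcp_rot": TCP orientation; "force": force on the tool from outside, world axes, zero at the start; "ft_torque": the same for the moment, N m; "width": opening from 0.0 (shut) to 1.0 (fully open); "grasp_force": force on a finger pad.
Only numpy, scipy, OpenCV 4.12 (cv2) and the standard library are available. Lean on these libraries where they do the work, as an engineer would, in place of code of your own. Each camera call takes 0.05 s, during which the arm holds its last target. There are 200 camera calls.

## Working session

There is one attempt and no reset: what is moved stays moved. The work goes in short steps, Python scripts to look and compute and a shell command to move; the robot and the scene stay as the last step left them, time stands still between calls to the robot, and variables do not carry over. Pictures are saved under pics/ and viewed, at most 10 in all, crops included, and the job is handed in when it is done.

```bash
ls; mkdir -p pics; cat > h.py <<'E'
import numpy as np, cv2
from rig import manip
def cloud(c):
    K=np.array(c["K"]);z=c["z_map"];v,u=np.indices(z.shape)
    P=np.stack([(u-K[0,2])/K[0,0]*z,(v-K[1,2])/K[1,1]*z,z],-1)
    return (P-np.array(c["t"]))@np.array(c["R"])   # R^T (P-t)
E
python3 - <<'E'
from h import *
o=manip.get_obs();print(o)
for n in("top","side"):
    c=manip.camera(n);cv2.imwrite(f"pics/{n}.png",cv2.resize(c["img"],(800,600)));np.savez(n,**c)
    print(c["K"],c["R"],c["t"])
E
```

```text
pics
{'time': 0.0, 'joints': array([-1.31139335e+00,  2.77132532e-01, -2.79002589e-02,  1.26798169e+00,
       -2.84954427e-05,  1.46741040e+00]), 'joint_vel': array([ 0.00114438, -0.00180069,  0.00019208, -0.00118396,  0.00035109,
        0.00063004]), 'effort': array([-1.13454505e-03, -4.45510840e+01,  2.95203084e+01,  1.65478431e-02,
       -1.61484227e-04, -2.87062321e-06]), 'tcp_pos': array([ 0.22159172, -0.58356419,  0.23015085]), 'tcp_rot': array([ 9.83592480e-01,  1.80401228e-01, -1.00634032e-04, -1.10459266e-03]), 'force': array([-0.01468227,  0.41871054,  0.18309657]), 'ft_torque': array([ 0.00386575, -0.00146844, -0.04256642]), 'grasp_force': 0.0, 'width': 0.9964387845056139}
[[394.58246711   0.         254.43871669]
 [  0.         394.58246711 194.13585299]
 [  0.           0.           1.        ]] [[-0.01028779 -0.99992596 -0.00649875]
 [-0.99023071  0.01109141 -0.13899685]
 [ 0.13905864  0.0050053  -0.9902715 ]] [-0.02599114  0.54354134  1.2806459 ]
[[412.9462915    0.         254.52097131]
 [  0.         412.9462915  178.65046549]
 [  0.           0.           1.        ]] [[ 0.88709567 -0.46156435 -0.0044291 ]
 [-0.23956775 -0.45218888 -0.85914639]
 [ 0.39454856  0.76320611 -0.51171073]] [-0.49392979  0.17897152  1.48331156]
```

View pics/top.png

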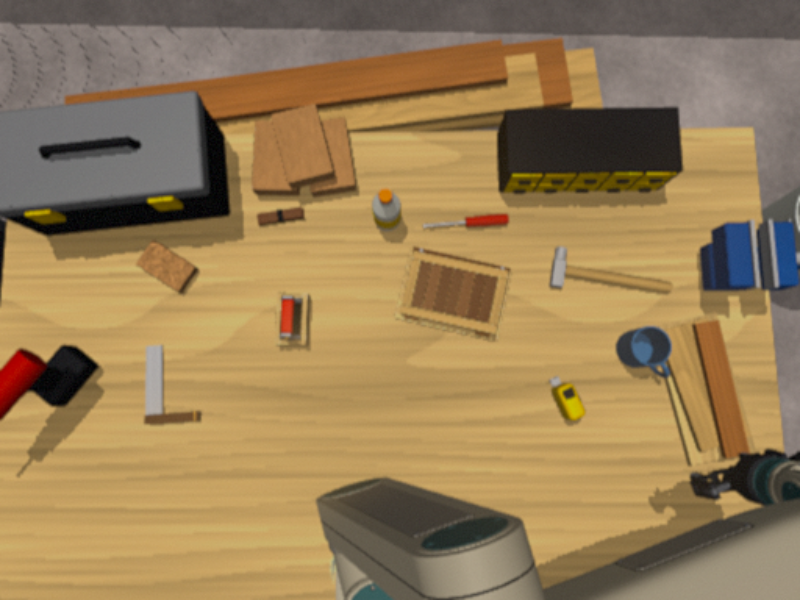

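View pics/side.png

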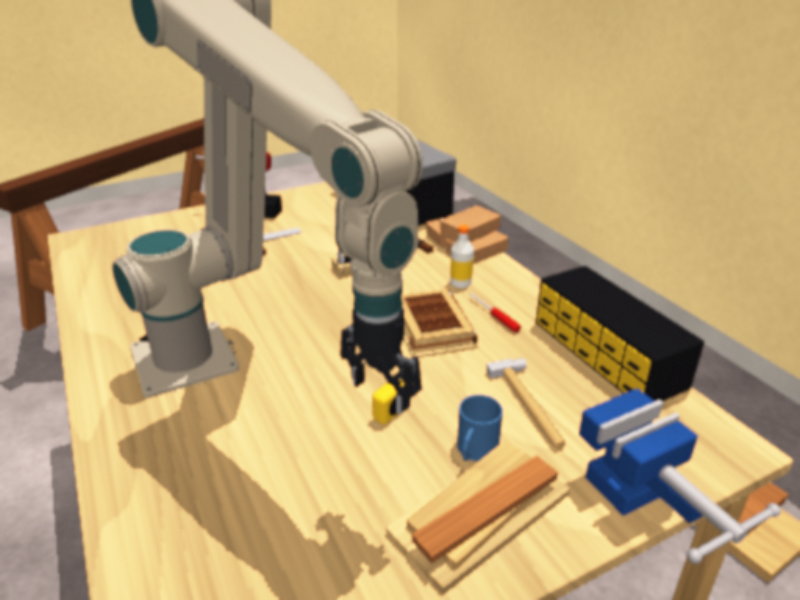

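The top view shows the work at about (455,292) of 800x600 with its fence on the far side. The roller stands in its holder at about (291,318), with its grip along the image's vertical. The glue bottle at (386,208) is close to the work.

```bash
python3 - <<'E'
from h import *
c=np.load("top.npz");P=cloud(c);img=c["img"];hsv=cv2.cvtColor(img,cv2.COLOR_BGR2HSV)
s=512/800
def box(a,b,cc,d): m=np.zeros(img.shape[:2],bool);m[int(b*s):int(d*s),int(a*s):int(cc*s)]=1;return m
def rect(m,n):
    p=P[m][:,:2].astype(np.float32);r=cv2.minAreaRect(p);print(n,m.sum(),"z",np.percentile(P[m][:,2],[5,50,95]).round(4),"c",np.round(r[0],4),"size",np.round(r[1],4),"ang",round(r[2],2))
m=box(260,270,330,365)
red=m&((hsv[...,0]<8)|(hsv[...,0]>172))&(hsv[...,1]>150)
rect(red,"red");rect(red&(P[...,2]>.075),"redtop")
rect(m&(P[...,2]>.028)&(P[...,2]<.042),"holder rim");rect(m&(P[...,2]>.02),"holder all")
w=box(385,235,525,350)
rect(w&(P[...,2]>.035)&(P[...,2]<.06),"work")
dk=w&(hsv[...,2]<135)&(P[...,2]>.035); rect(dk,"strips")
rect(w&(P[...,2]>.004),"bed")
# undistorted metric ortho crop
im=cv2.resize(img[130:250,160:340],None,fx=4.4,fy=4.4,interpolation=cv2.INTER_CUBIC);cv2.imwrite("pics/crop.png",im)
E
```

```text
red 154 z [0.085  0.0891 0.0933] c [0.4332 0.0991] size [0.3053 0.0632] ang 50.26
redtop 154 z [0.085  0.0891 0.0933] c [0.4332 0.0991] size [0.3053 0.0632] ang 50.26
holder rim 349 z [0.0295 0.0349 0.0404] c [0.5122 0.1972] size [0.0679 0.1112] ang 89.18
holder all 673 z [0.028  0.0386 0.0918] c [0.4738 0.091 ] size [0.3222 0.123 ] ang 69.57
work 2393 z [0.0363 0.0422 0.0483] c [ 0.5695 -0.1531] size [0.2072 0.1462] ang 76.32
strips 1353 z [0.0373 0.0431 0.049 ] c [ 0.4958 -0.1415] size [0.1696 0.2993] ang 81.5
bed 3326 z [0.0055 0.0402 0.0481] c [ 0.5301 -0.1566] size [0.3089 0.3432] ang 89.29
```

View pics/crop.png

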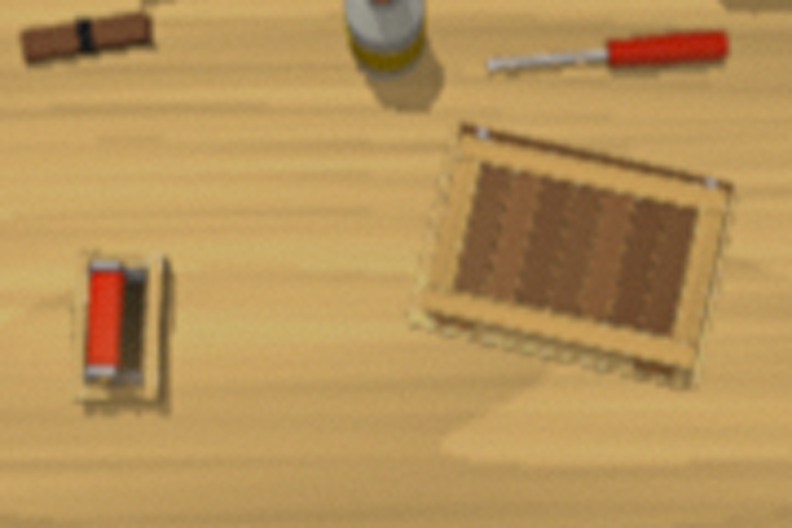

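```bash
cat >> h.py <<'E'
from scipy.spatial.transform import Rotation as Ro
def pose():
    o=manip.get_obs();return o["tcp_pos"],Ro.from_quat(o["tcp_rot"])
def delta(p,yaw,pt=None):
    "tool-axes shift and rotvec to reach p, tool straight down with tool x at yaw (rad)"
    q,R=pose();T=Ro.from_euler("z",yaw)*Ro.from_euler("x",np.pi)
    print("shift",R.inv().apply(np.array(p)-q).round(4),"rv",(R.inv()*T).as_rotvec().round(4))
def wcloud(c,q,R):
    K=np.array(c["K"]);z=c["z_map"];v,u=np.indices(z.shape)
    P=np.stack([(u-K[0,2])/K[0,0]*z,(v-K[1,2])/K[1,1]*z,z],-1);H=np.array(c["hand_eye"])
    P=P@H[:3,:3].T+H[:3,3];return (P.reshape(-1,3)@R.as_matrix().T+q).reshape(P.shape)
def rect(P,m,n):
    p=P[m][:,:2].astype(np.float32);md=np.median(p,0);p=p[np.abs(p-md).max(1)<.15]
    r=cv2.minAreaRect(p);print(n,m.sum(),"z",np.percentile(P[m][:,2],[5,50,95]).round(4),"c",np.round(r[0],4),"size",np.round(r[1],4),"ang",round(r[2],2))
def plane(P,m,n,c,yaw):
    "z = z0 + a*xb + b*yb in bed frame centred c"
    p=P[m];d=p[:,:2]-c;xb=d@[np.cos(yaw),np.sin(yaw)];yb=d@[-np.sin(yaw),np.cos(yaw)]
    A=np.c_[np.ones(len(p)),xb,yb];k=np.ones(len(p),bool)
    for _ in range(4):
        s=np.linalg.lstsq(A[k],p[k,2],rcond=None)[0];r=p[:,2]-A@s;k=np.abs(r)<.006
    print(n,k.sum(),"z0,a,b",s.round(4),"rms",r[k].std().round(4))
E
python3 - <<'E'
from h import *
c=np.load("top.npz");P=cloud(c);img=c["img"];hsv=cv2.cvtColor(img,cv2.COLOR_BGR2HSV);ok=c["z_map"]>.3
s=512/800
def box(a,b,cc,d): m=np.zeros(img.shape[:2],bool);m[int(b*s):int(d*s),int(a*s):int(cc*s)]=1;return m&ok
m=box(260,270,330,365)
red=m&((hsv[...,0]<8)|(hsv[...,0]>172))&(hsv[...,1]>150)
rect(P,red,"red");rect(P,m&(P[...,2]>.029)&(P[...,2]<.041),"rim");rect(P,m&(P[...,2]>.1),"hi")
w=box(385,235,525,350)
rect(P,w&(P[...,2]>.03)&(P[...,2]<.06),"work")
dk=w&(hsv[...,2]<135)&(P[...,2]>.036)&(P[...,2]<.06); rect(P,dk,"strips")
C=[.569,-.153];y=-np.radians(13.7)
plane(P,dk,"strips",C,y);plane(P,w&(hsv[...,2]>150)&(P[...,2]>.034)&(P[...,2]<.055),"lip",C,y)
delta([.52,-.10,.30],np.radians(110)); delta([.512,.197,.28],np.radians(179.))
E
```

```text
red 152 z [0.0849 0.089  0.0932] c [0.5136 0.1968] size [0.023  0.0661] ang 86.41
rim 330 z [0.03   0.0349 0.0399] c [0.5126 0.1969] size [0.0678 0.1113] ang 87.72
  return _methods._mean(a, axis=axis, dtype=dtype,
  ret = um.true_divide(
Traceback (most recent call last):
  File "h.py", line 20, in rect
    r=cv2.minAreaRect(p);print(n,m.sum(),"z",np.percentile(P[m][:,2],[5,50,95]).round(4),"c",np.round(r[0],4),"size",np.round(r[1],4),"ang",round(r[2],2))
                                             ~~~~~~~~~~~~~^^^^^^^^^^^^^^^^^^^^^
IndexError: index -1 is out of bounds for axis 0 with size 0
```

```bash
python3 - <<'E'
from h import *
c=np.load("top.npz");P=cloud(c);img=c["img"];hsv=cv2.cvtColor(img,cv2.COLOR_BGR2HSV);ok=c["z_map"]>.3
s=512/800
def box(a,b,cc,d): m=np.zeros(img.shape[:2],bool);m[int(b*s):int(d*s),int(a*s):int(cc*s)]=1;return m&ok
w=box(385,235,525,350)
rect(P,w&(P[...,2]>.03)&(P[...,2]<.06),"work")
dk=w&(hsv[...,2]<135)&(P[...,2]>.036)&(P[...,2]<.06); rect(P,dk,"strips")
C=[.569,-.153];y=-np.radians(13.7)
plane(P,dk,"strips",C,y);plane(P,w&(hsv[...,2]>150)&(P[...,2]>.034)&(P[...,2]<.055),"lip",C,y)
delta([.50,-.14,.33],np.radians(110)); delta([.512,.197,.28],np.radians(177.))
E
```

```text
work 2615 z [0.0334 0.0417 0.0482] c [ 0.5709 -0.1534] size [0.2084 0.1491] ang 76.34
strips 1327 z [0.0376 0.0431 0.0488] c [ 0.5666 -0.1545] size [0.1715 0.1486] ang 79.02
strips 1301 z0,a,b [ 0.043  -0.0024 -0.0444] rms 0.0025
lip 905 z0,a,b [ 0.0405  0.0005 -0.0408] rms 0.0023
shift [ 0.4177 -0.3162 -0.099 ] rv [-1.4000e-03 -1.7000e-03 -1.5571e+00]
shift [ 0.5485 -0.6269 -0.0484] rv [-3.0000e-04 -2.8000e-03 -2.7265e+00]
```

```bash
python3 -m handwheel '[{"x":0.418,"y":-0.316,"z":-0.1,"rz":-1.557,"grip":1},{"x":0.418,"y":-0.316,"z":-0.1,"rz":-1.557,"grip":1},{"x":0.418,"y":-0.316,"z":-0.1,"rz":-1.557,"grip":1},{"x":0.418,"y":-0.316,"z":-0.1,"rz":-1.557,"grip":1},{"x":0.418,"y":-0.316,"z":-0.1,"rz":-1.557,"grip":1},{"x":0.418,"y":-0.316,"z":-0.1,"rz":-1.557,"grip":1},{"x":0.418,"y":-0.316,"z":-0.1,"rz":-1.557,"grip":1},{"x":0.418,"y":-0.316,"z":-0.1,"rz":-1.557,"grip":1},{"x":0.418,"y":-0.316,"z":-0.1,"rz":-1.557,"grip":1},{"x":0.418,"y":-0.316,"z":-0.1,"rz":-1.557,"grip":1}]'
python3 -m handwheel '[{"rz":-0.07,"grip":1},{"rz":-0.07,"grip":1},{"rz":-0.07,"grip":1}]'
cat >> h.py <<'E'
def look(tag):
    q,R=pose();c=manip.camera("wrist");np.savez(tag,q=q,R=R.as_quat(),**c)
    cv2.imwrite(f"pics/{tag}.png",c["img"]);return c,wcloud(c,q,R)
E
python3 - <<'E'
from h import *
c,P=look("w1");print(pose()[0],manip.get_obs()["joints"].round(2),c["hand_eye"].round(3));delta([.512,.197,.28],np.radians(177.))
E
```

```text
[ 0.2216533  -0.58372744  0.23041853] [-1.31  0.28 -0.03  1.27 -0.    1.47] [[ 0.001 -0.957 -0.289  0.074]
 [ 1.     0.002 -0.001 -0.   ]
 [ 0.001 -0.289  0.957 -0.142]
 [ 0.     0.     0.     1.   ]]
shift [ 0.5485 -0.627  -0.0484] rv [-3.0000e-04 -2.4000e-03 -2.7264e+00]$[0]: bad value
$[0]: bad value
```

View pics/w1.png

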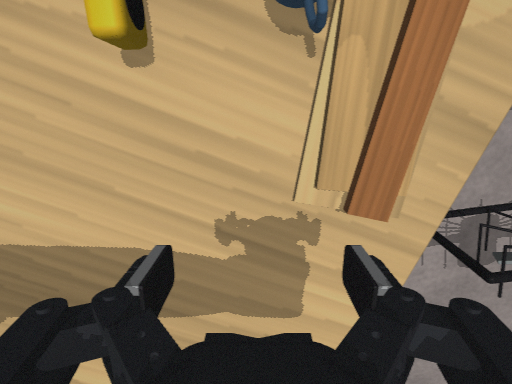

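```bash
python3 -m handwheel '[{"x":0.418,"y":-0.316,"z":-0.1,"rx":0,"ry":0,"rz":-1.557,"grip":1.0},{"x":0.418,"y":-0.316,"z":-0.1,"rx":0,"ry":0,"rz":-1.557,"grip":1.0}]'
```

```text
time: 0.35
tcp_pos: [0.2738, -0.5005, 0.2491]
tcp_rot: [0.945, 0.327, 0.0, -0.001]
force: [0.9, 0.3, 0.4]
width: 1.0
grasp_force: 0.0
```

```bash
python3 -c "
from h import *
delta([.50,-.14,.33],np.radians(110))"
```

```text
shift [ 0.4007 -0.1438 -0.0803] rv [-1.1000e-03 -1.9000e-03 -1.2537e+00]
```

```bash
python3 -m handwheel '[{"x":0.4,"y":-0.144,"z":-0.08,"rx":0,"ry":0,"rz":-1.25,"grip":1.0},{"x":0.4,"y":-0.144,"z":-0.08,"rx":0,"ry":0,"rz":-1.25,"grip":1.0},{"x":0.4,"y":-0.144,"z":-0.08,"rx":0,"ry":0,"rz":-1.25,"grip":1.0},{"x":0.4,"y":-0.144,"z":-0.08,"rx":0,"ry":0,"rz":-1.25,"grip":1.0},{"x":0.4,"y":-0.144,"z":-0.08,"rx":0,"ry":0,"rz":-1.25,"grip":1.0},{"x":0.4,"y":-0.144,"z":-0.08,"rx":0,"ry":0,"rz":-1.25,"grip":1.0},{"x":0.4,"y":-0.144,"z":-0.08,"rx":0,"ry":0,"rz":-1.25,"grip":1.0},{"x":0.4,"y":-0.144,"z":-0.08,"rx":0,"ry":0,"rz":-1.25,"grip":1.0},{"x":0.4,"y":-0.144,"z":-0.08,"rx":0,"ry":0,"rz":-1.25,"grip":1.0},{"x":0.4,"y":-0.144,"z":-0.08,"rx":0,"ry":0,"rz":-1.25,"grip":1.0}]'
python3 - <<'E'
from h import *
c,P=look("w2");print(pose()[0],manip.get_obs()["joints"].round(2));delta([.512,.197,.28],np.radians(177.))
E
```

```text
time: 1.35
tcp_pos: [0.5026, -0.1385, 0.3308]
tcp_rot: [0.574, 0.819, 0.001, 0.001]
force: [0.1, 0.0, -0.7]
width: 1.001
grasp_force: 0.0
[ 0.50146178 -0.14004022  0.33018557] [-0.4   0.05 -0.09  1.43 -0.    0.83]
shift [0.3136 0.124  0.0501] rv [-2.0000e-04  4.0000e-04 -1.1731e+00]
```

View pics/w2.png

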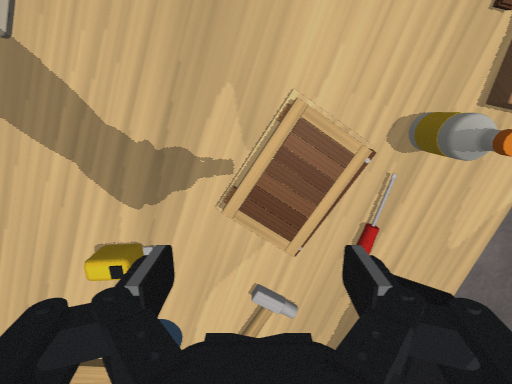

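```bash
python3 - <<'E'
from h import *
c=np.load("w2.npz");P=wcloud(c,c["q"],Ro.from_quat(c["R"]));img=c["img"];hsv=cv2.cvtColor(img,cv2.COLOR_BGR2HSV)
m=np.zeros(img.shape[:2],bool);m[85:260,210:380]=1;m&=c["z_map"]>.1
Z=P[...,2]
rect(P,m&(Z>.03)&(Z<.056),"work")
k=cv2.morphologyEx((m&(hsv[...,2]<140)&(Z>.036)&(Z<.057)).astype(np.uint8),cv2.MORPH_OPEN,np.ones((7,7)))>0;rect(P,k,"strips")
rect(P,m&(Z>.004)&(Z<.06),"bed")
C=[.570,-.154];y=-np.radians(13.7)
plane(P,k,"strips",C,y);plane(P,m&(hsv[...,2]>150)&(Z>.034)&(Z<.055),"lip",C,y)
b=np.zeros_like(m);b[200:300,180:215]=1;b|=0;t=b&(c["z_map"]>.1);print("table z",np.median(Z[t]))
rect(P,m&(hsv[...,2]<140)&(Z>.01)&(Z<.036),"fence?")
E
python3 -m handwheel '[{"x":0.314,"y":0.124,"z":0.05,"rx":0,"ry":0,"rz":-1.17,"grip":1.0},{"x":0.314,"y":0.124,"z":0.05,"rx":0,"ry":0,"rz":-1.17,"grip":1.0},{"x":0.314,"y":0.124,"z":0.05,"rx":0,"ry":0,"rz":-1.17,"grip":1.0},{"x":0.314,"y":0.124,"z":0.05,"rx":0,"ry":0,"rz":-1.17,"grip":1.0},{"x":0.314,"y":0.124,"z":0.05,"rx":0,"ry":0,"rz":-1.17,"grip":1.0},{"x":0.314,"y":0.124,"z":0.05,"rx":0,"ry":0,"rz":-1.17,"grip":1.0},{"x":0.314,"y":0.124,"z":0.05,"rx":0,"ry":0,"rz":-1.17,"grip":1.0},{"x":0.314,"y":0.124,"z":0.05,"rx":0,"ry":0,"rz":-1.17,"grip":1.0},{"x":0.314,"y":0.124,"z":0.05,"rx":0,"ry":0,"rz":-1.17,"grip":1.0}]'
python3 -m handwheel '[{"x":0,"y":0,"z":0,"rx":0,"ry":0,"rz":0,"grip":1.0}]'
python3 - <<'E'
from h import *
c,P=look("w3");print(pose()[0],pose()[1].as_euler("zyx"))
hsv=cv2.cvtColor(c["img"],cv2.COLOR_BGR2HSV);Z=P[...,2];ok=(c["z_map"]>.1)&(np.hypot(P[...,0]-.513,P[...,1]-.197)<.09)
rect(P,ok&((hsv[...,0]<8)|(hsv[...,0]>172))&(hsv[...,1]>150)&(Z>.075)&(Z<.11),"red")
rect(P,ok&(Z>.029)&(Z<.042),"rim")
rect(P,ok&(Z>.08)&(Z<.12),"roller top")
E
```

```text
work 11932 z [0.0353 0.042  0.0465] c [ 0.5722 -0.1525] size [0.2078 0.1486] ang 76.5
strips 6608 z [0.0392 0.0431 0.047 ] c [ 0.5688 -0.1526] size [0.1691 0.1018] ang 76.51
bed 14314 z [0.0084 0.041  0.0464] c [ 0.5682 -0.152 ] size [0.2294 0.1604] ang 76.48
strips 6559 z0,a,b [ 0.0433 -0.0018 -0.0467] rms 0.0009
lip 4668 z0,a,b [ 0.0403 -0.0008 -0.0468] rms 0.0009
time: 2.3
tcp_pos: [0.5117, 0.1956, 0.2789]
tcp_rot: [0.029, 1.0, -0.001, -0.001]
force: [0.1, -0.2, 0.0]
width: 0.999
grasp_force: 0.0
time: 2.4
tcp_pos: [0.5122, 0.1946, 0.2797]
tcp_rot: [0.032, 1.0, -0.0, -0.0]
force: [-0.3, -0.1, 0.4]
width: 1.002
grasp_force: 0.0
[0.51230476 0.19451845 0.27988427] [-3.07843492e+00 -4.14138404e-04  3.14110528e+00]
red 1253 z [0.0847 0.0888 0.0903] c [0.515  0.1976] size [0.0265 0.0711] ang 87.33
rim 1877 z [0.0318 0.0353 0.037 ] c [0.515  0.1974] size [0.066  0.1121] ang 88.43
roller top 1477 z [0.0841 0.0888 0.0903] c [0.5134 0.1975] size [0.0268 0.0852] ang 88.31Traceback (most recent call last):
  File "<stdin>", line 10, in <module>
numpy._core._exceptions._UFuncOutputCastingError: Cannot cast ufunc 'bitwise_or' output from dtype('int64') to dtype('bool') with casting rule 'same_kind'
```

View pics/w3.png

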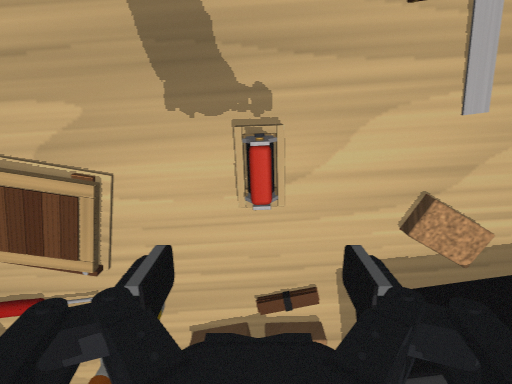

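The wrist view shows the roller standing square in its holder at about (260,172), with the grip clear on both sides. I have its position and yaw from the depth image.

```bash
python3 -c "
from h import *
delta([.515,.1974,.057],np.radians(178.1))"
```

```text
shift [-0.0026  0.0032  0.2229] rv [-0.0005 -0.0004 -0.03  ]
```

```bash
python3 -m handwheel '[{"x":-0.0025,"y":0.003,"z":0.05,"rx":0,"ry":0,"rz":-0.03,"grip":1.0},{"x":-0.0025,"y":0.003,"z":0.1,"rx":0,"ry":0,"rz":-0.03,"grip":1.0},{"x":-0.0025,"y":0.003,"z":0.14,"rx":0,"ry":0,"rz":-0.03,"grip":1.0},{"x":-0.0025,"y":0.003,"z":0.17,"rx":0,"ry":0,"rz":-0.03,"grip":1.0},{"x":-0.0025,"y":0.003,"z":0.2,"rx":0,"ry":0,"rz":-0.03,"grip":1.0},{"x":-0.0025,"y":0.003,"z":0.22,"rx":0,"ry":0,"rz":-0.03,"grip":1.0},{"x":-0.0025,"y":0.003,"z":0.223,"rx":0,"ry":0,"rz":-0.03,"grip":1.0},{"x":-0.0025,"y":0.003,"z":0.223,"rx":0,"ry":0,"rz":-0.03,"grip":1.0}]'
python3 -m handwheel '[{"x":0,"y":0,"z":0,"rx":0,"ry":0,"rz":0,"grip":-1.0},{"x":0,"y":0,"z":0,"rx":0,"ry":0,"rz":0,"grip":-1.0},{"x":0,"y":0,"z":0,"rx":0,"ry":0,"rz":0,"grip":-1.0},{"x":0,"y":0,"z":0,"rx":0,"ry":0,"rz":0,"grip":-1.0},{"x":0,"y":0,"z":0,"rx":0,"ry":0,"rz":0,"grip":-1.0},{"x":0,"y":0,"z":0,"rx":0,"ry":0,"rz":0,"grip":-1.0},{"x":0,"y":0,"z":0,"rx":0,"ry":0,"rz":0,"grip":-1.0},{"x":0,"y":0,"z":0,"rx":0,"ry":0,"rz":0,"grip":-1.0},{"x":0,"y":0,"z":0,"rx":0,"ry":0,"rz":0,"grip":-1.0}]' 100
```

```text
time: 3.25
tcp_pos: [0.5149, 0.1977, 0.057]
tcp_rot: [0.016, 1.0, -0.0, -0.0]
force: [0.2, -0.1, 0.5]
width: 0.998
grasp_force: 0.0
time: 4.15
tcp_pos: [0.5155, 0.1988, 0.058]
tcp_rot: [0.014, 1.0, 0.0, 0.001]
force: [-1.0, -0.9, 6.0]
width: 0.287
grasp_force: 97.8
```

```bash
python3 -m handwheel '[{"x":0,"y":0,"z":-0.02,"rx":0,"ry":0,"rz":0,"grip":-1.0},{"x":0,"y":0,"z":-0.05,"rx":0,"ry":0,"rz":0,"grip":-1.0},{"x":0,"y":0,"z":-0.09,"rx":0,"ry":0,"rz":0,"grip":-1.0},{"x":0,"y":0,"z":-0.12,"rx":0,"ry":0,"rz":0,"grip":-1.0},{"x":0,"y":0,"z":-0.12,"rx":0,"ry":0,"rz":0,"grip":-1.0},{"x":0,"y":0,"z":-0.12,"rx":0,"ry":0,"rz":0,"grip":-1.0}]'
python3 - <<'E'
from h import *
C=np.array([.5685,-.1523]);a=-np.radians(13.5);yb=np.array([-np.sin(a),np.cos(a)])
s=C-.072*yb;print("strip1",s,"yb",yb)
delta([*s,.0463+.049+.03],a+np.pi)
o=manip.get_obs();print(o["force"],o["tcp_pos"])
E
```

```text
time: 4.75
tcp_pos: [0.5143, 0.1987, 0.176]
tcp_rot: [0.014, 1.0, -0.0, -0.001]
force: [0.1, 0.2, -6.0]
width: 0.288
grasp_force: 100.2
strip1 [ 0.55169193 -0.22231063] yb [0.23344536 0.97236992]
shift [-0.0495 -0.4198  0.0507] rv [-0.0003 -0.0011  0.207 ]
[ 0.10650326  0.16370128 -6.02212998] [0.51426517 0.1987094  0.17601193]
```

```bash
python3 -m handwheel '[{"x":-0.0495,"y":-0.42,"z":0.0,"rx":0,"ry":0,"rz":0.207,"grip":-1.0},{"x":-0.0495,"y":-0.42,"z":0.0,"rx":0,"ry":0,"rz":0.207,"grip":-1.0},{"x":-0.0495,"y":-0.42,"z":0.0,"rx":0,"ry":0,"rz":0.207,"grip":-1.0},{"x":-0.0495,"y":-0.42,"z":0.0,"rx":0,"ry":0,"rz":0.207,"grip":-1.0},{"x":-0.0495,"y":-0.42,"z":0.0,"rx":0,"ry":0,"rz":0.207,"grip":-1.0},{"x":-0.0495,"y":-0.42,"z":0.0,"rx":0,"ry":0,"rz":0.207,"grip":-1.0},{"x":-0.0495,"y":-0.42,"z":0.0,"rx":0,"ry":0,"rz":0.207,"grip":-1.0},{"x":-0.0495,"y":-0.42,"z":0.0,"rx":0,"ry":0,"rz":0.207,"grip":-1.0},{"x":-0.0495,"y":-0.42,"z":0.0,"rx":0,"ry":0,"rz":0.207,"grip":-1.0},{"x":-0.0495,"y":-0.42,"z":0.0,"rx":0,"ry":0,"rz":0.207,"grip":-1.0}]'
python3 -m handwheel '[{"x":0,"y":0,"z":0.02,"rx":0,"ry":0,"rz":0,"grip":-1.0},{"x":0,"y":0,"z":0.04,"rx":0,"ry":0,"rz":0,"grip":-1.0},{"x":0,"y":0,"z":0.05,"rx":0,"ry":0,"rz":0,"grip":-1.0},{"x":0,"y":0,"z":0.05,"rx":0,"ry":0,"rz":0,"grip":-1.0},{"x":0,"y":0,"z":0.05,"rx":0,"ry":0,"rz":0,"grip":-1.0}]'
python3 - <<'E'
from h import *
c,P=look("w4");o=manip.get_obs();print(o["force"],o["tcp_pos"],pose()[1].as_rotvec())
delta([.5517,-.2223,.096],np.pi-np.radians(13.5))
E
```

```text
time: 5.75
tcp_pos: [0.5507, -0.2254, 0.1732]
tcp_rot: [0.12, 0.993, 0.0, -0.002]
force: [0.1, 1.7, -5.1]
width: 0.287
grasp_force: 100.9
time: 6.25
tcp_pos: [0.5517, -0.2216, 0.1262]
tcp_rot: [0.117, 0.993, 0.0, -0.001]
force: [0.0, -0.4, -4.5]
width: 0.288
grasp_force: 100.9
[-0.3970041   0.40905864 -5.21360618] [ 0.55257824 -0.22215755  0.12727043] [3.68590253e-01 3.11963629e+00 2.53914956e-05]
shift [ 0.0008 -0.0003  0.0313] rv [0.     0.0003 0.0004]
```

View pics/w4.png

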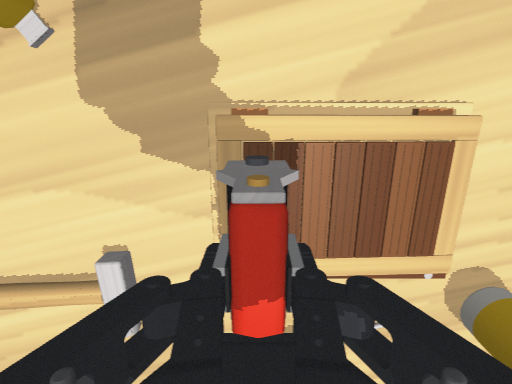

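The roller hangs square over strip 1, at the left end of the strips near (245,190). Next I feel for contact.

```bash
python3 -m handwheel '[{"x":0.001,"y":0,"z":0.015,"rx":0,"ry":0,"rz":0,"grip":-1.0},{"x":0.001,"y":0,"z":0.025,"rx":0,"ry":0,"rz":0,"grip":-1.0},{"x":0.001,"y":0,"z":0.029,"rx":0,"ry":0,"rz":0,"grip":-1.0},{"x":0.001,"y":0,"z":0.03,"rx":0,"ry":0,"rz":0,"grip":-1.0},{"x":0.001,"y":0,"z":0.03,"rx":0,"ry":0,"rz":0,"grip":-1.0},{"x":0.001,"y":0,"z":0.03,"rx":0,"ry":0,"rz":0,"grip":-1.0}]'
python3 -m handwheel '[{"x":0,"y":0,"z":0.001,"rx":0,"ry":0,"rz":0,"grip":-1.0},{"x":0,"y":0,"z":0.001,"rx":0,"ry":0,"rz":0,"grip":-1.0}]'
```

```text
time: 6.9
tcp_pos: [0.5518, -0.2225, 0.0975]
tcp_rot: [0.118, 0.993, -0.0, 0.001]
force: [0.7, -0.1, -4.4]
width: 0.288
grasp_force: 101.3
time: 7.1
tcp_pos: [0.552, -0.2226, 0.0972]
tcp_rot: [0.118, 0.993, -0.0, 0.001]
force: [-1.3, -0.9, 1.1]
width: 0.291
grasp_force: 101.8
```

```bash
for i in 1; do :; done; python3 -m handwheel '[{"x":0,"y":0,"z":0.001,"rx":0,"ry":0,"rz":0,"grip":-1.0},{"x":0,"y":0,"z":0.001,"rx":0,"ry":0,"rz":0,"grip":-1.0}]'
python3 -m handwheel '[{"x":0,"y":0,"z":0.0005,"rx":0,"ry":0,"rz":0,"grip":-1.0},{"x":0,"y":0,"z":0.0005,"rx":0,"ry":0,"rz":0,"grip":-1.0}]'
```

```text
time: 7.3
tcp_pos: [0.552, -0.2227, 0.0962]
tcp_rot: [0.118, 0.993, -0.0, 0.001]
force: [-1.0, -0.5, 4.2]
width: 0.29
grasp_force: 102.1
time: 7.5
tcp_pos: [0.552, -0.2226, 0.0953]
tcp_rot: [0.118, 0.993, -0.0, 0.001]
force: [-1.4, 1.2, 4.3]
width: 0.288
grasp_force: 102.1
```

```bash
python3 -m handwheel '[{"x":0,"y":0,"z":0.001,"rx":0,"ry":0,"rz":0,"grip":-1.0},{"x":0,"y":0,"z":0.001,"rx":0,"ry":0,"rz":0,"grip":-1.0}]'
python3 -m handwheel '[{"x":0,"y":0,"z":0.001,"rx":0,"ry":0,"rz":0,"grip":-1.0},{"x":0,"y":0,"z":0.001,"rx":0,"ry":0,"rz":0,"grip":-1.0}]'
```

```text
time: 7.7
tcp_pos: [0.552, -0.2226, 0.0941]
tcp_rot: [0.118, 0.993, -0.0, 0.001]
force: [-0.8, 0.5, 5.4]
width: 0.29
grasp_force: 102.1
time: 7.9
tcp_pos: [0.5521, -0.2226, 0.0939]
tcp_rot: [0.118, 0.993, -0.0, 0.001]
force: [-1.6, 0.6, 9.3]
width: 0.287
grasp_force: 103.1
```

```bash
python3 -m handwheel '[{"x":0,"y":0.003,"z":0.0001,"rx":0,"ry":0,"rz":0,"grip":-1.0},{"x":0,"y":0.006,"z":0.0003,"rx":0,"ry":0,"rz":0,"grip":-1.0},{"x":0,"y":0.008,"z":0.0004,"rx":0,"ry":0,"rz":0,"grip":-1.0}]'
python3 -m handwheel '[{"x":0,"y":0.002,"z":0.0001,"rx":0,"ry":0,"rz":0,"grip":-1.0},{"x":0,"y":0.004,"z":0.0002,"rx":0,"ry":0,"rz":0,"grip":-1.0}]'
python3 -m handwheel '[{"x":0,"y":0.003,"z":0.0001,"rx":0,"ry":0,"rz":0,"grip":-1.0},{"x":0,"y":0.006,"z":0.0003,"rx":0,"ry":0,"rz":0,"grip":-1.0}]'
python3 -m handwheel '[{"x":0,"y":0.003,"z":0.0001,"rx":0,"ry":0,"rz":0,"grip":-1.0},{"x":0,"y":0.006,"z":0.0003,"rx":0,"ry":0,"rz":0,"grip":-1.0}]'
```

```text
time: 8.2
tcp_pos: [0.5536, -0.2171, 0.0938]
tcp_rot: [0.118, 0.993, -0.003, 0.0]
force: [-4.1, -4.6, 8.7]
width: 0.287
grasp_force: 102.9
time: 8.4
tcp_pos: [0.5545, -0.2131, 0.0936]
tcp_rot: [0.118, 0.993, -0.003, 0.001]
force: [-3.3, -1.8, 9.7]
width: 0.286
grasp_force: 102.9
time: 8.6
tcp_pos: [0.5563, -0.2055, 0.0932]
tcp_rot: [0.118, 0.993, -0.001, 0.001]
force: [-2.1, 1.0, 10.1]
width: 0.282
grasp_force: 103.1
time: 8.8
tcp_pos: [0.5578, -0.1994, 0.0929]
tcp_rot: [0.118, 0.993, -0.0, 0.001]
force: [-2.3, 0.2, 10.3]
width: 0.291
grasp_force: 103.1
```

```bash
python3 -m handwheel '[{"x":0,"y":0.003,"z":0.0001,"rx":0,"ry":0,"rz":0,"grip":-1.0},{"x":0,"y":0.006,"z":0.0002,"rx":0,"ry":0,"rz":0,"grip":-1.0},{"x":0,"y":0.009,"z":0.0004,"rx":0,"ry":0,"rz":0,"grip":-1.0},{"x":0,"y":0.012,"z":0.0005,"rx":0,"ry":0,"rz":0,"grip":-1.0}]'
python3 -m handwheel '[{"x":0,"y":0.003,"z":0.0001,"rx":0,"ry":0,"rz":0,"grip":-1.0},{"x":0,"y":0.006,"z":0.0002,"rx":0,"ry":0,"rz":0,"grip":-1.0},{"x":0,"y":0.009,"z":0.0004,"rx":0,"ry":0,"rz":0,"grip":-1.0},{"x":0,"y":0.012,"z":0.0005,"rx":0,"ry":0,"rz":0,"grip":-1.0}]'
python3 -m handwheel '[{"x":0,"y":0.003,"z":0.0001,"rx":0,"ry":0,"rz":0,"grip":-1.0},{"x":0,"y":0.006,"z":0.0002,"rx":0,"ry":0,"rz":0,"grip":-1.0},{"x":0,"y":0.009,"z":0.0004,"rx":0,"ry":0,"rz":0,"grip":-1.0},{"x":0,"y":0.012,"z":0.0005,"rx":0,"ry":0,"rz":0,"grip":-1.0}]'
python3 -m handwheel '[{"x":0,"y":0.003,"z":0.0001,"rx":0,"ry":0,"rz":0,"grip":-1.0},{"x":0,"y":0.006,"z":0.0002,"rx":0,"ry":0,"rz":0,"grip":-1.0},{"x":0,"y":0.009,"z":0.0004,"rx":0,"ry":0,"rz":0,"grip":-1.0},{"x":0,"y":0.012,"z":0.0005,"rx":0,"ry":0,"rz":0,"grip":-1.0}]'
```

```text
time: 9.2
tcp_pos: [0.5601, -0.1899, 0.0926]
tcp_rot: [0.118, 0.993, -0.003, 0.001]
force: [-4.0, -3.1, 9.1]
width: 0.288
grasp_force: 102.9
time: 9.6
tcp_pos: [0.5634, -0.1759, 0.0919]
tcp_rot: [0.118, 0.993, -0.0, 0.001]
force: [-1.8, 0.4, 10.5]
width: 0.288
grasp_force: 103.0
time: 10.0
tcp_pos: [0.5658, -0.1664, 0.0915]
tcp_rot: [0.118, 0.993, -0.003, 0.001]
force: [-3.6, -3.2, 9.6]
width: 0.291
grasp_force: 102.9
time: 10.4
tcp_pos: [0.5691, -0.1525, 0.0908]
tcp_rot: [0.118, 0.993, -0.0, 0.001]
force: [-2.3, 1.0, 9.1]
width: 0.289
grasp_force: 103.0
```

```bash
python3 -m handwheel '[{"x":0,"y":0.003,"z":0.0001,"rx":0,"ry":0,"rz":0,"grip":-1.0},{"x":0,"y":0.006,"z":0.0003,"rx":0,"ry":0,"rz":0,"grip":-1.0},{"x":0,"y":0.009,"z":0.0004,"rx":0,"ry":0,"rz":0,"grip":-1.0},{"x":0,"y":0.012,"z":0.0006,"rx":0,"ry":0,"rz":0,"grip":-1.0}]'
python3 -m handwheel '[{"x":0,"y":0.003,"z":0.0001,"rx":0,"ry":0,"rz":0,"grip":-1.0},{"x":0,"y":0.006,"z":0.0003,"rx":0,"ry":0,"rz":0,"grip":-1.0},{"x":0,"y":0.009,"z":0.0004,"rx":0,"ry":0,"rz":0,"grip":-1.0},{"x":0,"y":0.012,"z":0.0006,"rx":0,"ry":0,"rz":0,"grip":-1.0}]'
python3 -m handwheel '[{"x":0,"y":0.003,"z":0.0001,"rx":0,"ry":0,"rz":0,"grip":-1.0},{"x":0,"y":0.006,"z":0.0003,"rx":0,"ry":0,"rz":0,"grip":-1.0},{"x":0,"y":0.009,"z":0.0004,"rx":0,"ry":0,"rz":0,"grip":-1.0},{"x":0,"y":0.012,"z":0.0006,"rx":0,"ry":0,"rz":0,"grip":-1.0}]'
python3 -m handwheel '[{"x":0,"y":0.003,"z":0.0001,"rx":0,"ry":0,"rz":0,"grip":-1.0},{"x":0,"y":0.006,"z":0.0003,"rx":0,"ry":0,"rz":0,"grip":-1.0},{"x":0,"y":0.009,"z":0.0004,"rx":0,"ry":0,"rz":0,"grip":-1.0},{"x":0,"y":0.012,"z":0.0006,"rx":0,"ry":0,"rz":0,"grip":-1.0}]'
```

```text
time: 10.8
tcp_pos: [0.5715, -0.1429, 0.0903]
tcp_rot: [0.118, 0.993, -0.003, 0.001]
force: [-3.8, -2.5, 8.6]
width: 0.29
grasp_force: 103.0
time: 11.2
tcp_pos: [0.5748, -0.1291, 0.0896]
tcp_rot: [0.118, 0.993, -0.0, 0.001]
force: [-2.1, 1.2, 9.0]
width: 0.285
grasp_force: 103.0
time: 11.6
tcp_pos: [0.5772, -0.1195, 0.0891]
tcp_rot: [0.118, 0.993, -0.003, 0.001]
force: [-2.6, -2.1, 10.2]
width: 0.288
grasp_force: 103.0
time: 12.0
tcp_pos: [0.5804, -0.1057, 0.0884]
tcp_rot: [0.118, 0.993, -0.0, 0.001]
force: [-2.5, 2.1, 9.2]
width: 0.285
grasp_force: 103.0
```

```bash
python3 -m handwheel '[{"x":0,"y":0.003,"z":0.0001,"rx":0,"ry":0,"rz":0,"grip":-1.0},{"x":0,"y":0.006,"z":0.0003,"rx":0,"ry":0,"rz":0,"grip":-1.0},{"x":0,"y":0.009,"z":0.0004,"rx":0,"ry":0,"rz":0,"grip":-1.0},{"x":0,"y":0.012,"z":0.0006,"rx":0,"ry":0,"rz":0,"grip":-1.0}]'
python3 -m handwheel '[{"x":0,"y":0.003,"z":0.0001,"rx":0,"ry":0,"rz":0,"grip":-1.0},{"x":0,"y":0.006,"z":0.0003,"rx":0,"ry":0,"rz":0,"grip":-1.0},{"x":0,"y":0.009,"z":0.0004,"rx":0,"ry":0,"rz":0,"grip":-1.0},{"x":0,"y":0.012,"z":0.0006,"rx":0,"ry":0,"rz":0,"grip":-1.0},{"x":0,"y":0.013,"z":0.0009,"rx":0,"ry":0,"rz":0,"grip":-1.0},{"x":0,"y":0.013,"z":0.0009,"rx":0,"ry":0,"rz":0,"grip":-1.0}]'
python3 -m handwheel '[{"x":0,"y":-0.005,"z":-0.0002,"rx":0,"ry":0,"rz":0,"grip":-1.0},{"x":0,"y":-0.01,"z":-0.0005,"rx":0,"ry":0,"rz":0,"grip":-1.0},{"x":0,"y":-0.015,"z":-0.0007,"rx":0,"ry":0,"rz":0,"grip":-1.0},{"x":0,"y":-0.02,"z":-0.0009,"rx":0,"ry":0,"rz":0,"grip":-1.0},{"x":0,"y":-0.025,"z":-0.0012,"rx":0,"ry":0,"rz":0,"grip":-1.0},{"x":0,"y":-0.03,"z":-0.0014,"rx":0,"ry":0,"rz":0,"grip":-1.0},{"x":0,"y":-0.035,"z":-0.0016,"rx":0,"ry":0,"rz":0,"grip":-1.0},{"x":0,"y":-0.04,"z":-0.0019,"rx":0,"ry":0,"rz":0,"grip":-1.0},{"x":0,"y":-0.045,"z":-0.0021,"rx":0,"ry":0,"rz":0,"grip":-1.0},{"x":0,"y":-0.05,"z":-0.0023,"rx":0,"ry":0,"rz":0,"grip":-1.0}]'
```

```text
time: 12.4
tcp_pos: [0.5828, -0.096, 0.0879]
tcp_rot: [0.118, 0.993, -0.002, 0.001]
force: [-3.3, -1.5, 9.8]
width: 0.29
grasp_force: 103.0
time: 13.0
tcp_pos: [0.5864, -0.081, 0.087]
tcp_rot: [0.118, 0.993, 0.0, 0.001]
force: [-2.1, 2.2, 9.2]
width: 0.292
grasp_force: 103.0
time: 14.0
tcp_pos: [0.5747, -0.1299, 0.0896]
tcp_rot: [0.117, 0.993, 0.0, 0.001]
force: [-2.8, 1.3, 11.8]
width: 0.29
grasp_force: 103.1
```

```bash
python3 -m handwheel '[{"x":0,"y":-0.005,"z":-0.0003,"rx":0,"ry":0,"rz":0,"grip":-1.0},{"x":0,"y":-0.01,"z":-0.0005,"rx":0,"ry":0,"rz":0,"grip":-1.0},{"x":0,"y":-0.015,"z":-0.0008,"rx":0,"ry":0,"rz":0,"grip":-1.0},{"x":0,"y":-0.02,"z":-0.001,"rx":0,"ry":0,"rz":0,"grip":-1.0},{"x":0,"y":-0.025,"z":-0.0013,"rx":0,"ry":0,"rz":0,"grip":-1.0},{"x":0,"y":-0.03,"z":-0.0015,"rx":0,"ry":0,"rz":0,"grip":-1.0},{"x":0,"y":-0.035,"z":-0.0018,"rx":0,"ry":0,"rz":0,"grip":-1.0},{"x":0,"y":-0.04,"z":-0.002,"rx":0,"ry":0,"rz":0,"grip":-1.0},{"x":0,"y":-0.045,"z":-0.0023,"rx":0,"ry":0,"rz":0,"grip":-1.0},{"x":0,"y":-0.05,"z":-0.0025,"rx":0,"ry":0,"rz":0,"grip":-1.0}]'
python3 -m handwheel '[{"x":0,"y":-0.005,"z":-0.0002,"rx":0,"ry":0,"rz":0,"grip":-1.0},{"x":0,"y":-0.01,"z":-0.0004,"rx":0,"ry":0,"rz":0,"grip":-1.0},{"x":0,"y":-0.015,"z":-0.0006,"rx":0,"ry":0,"rz":0,"grip":-1.0},{"x":0,"y":-0.02,"z":-0.0008,"rx":0,"ry":0,"rz":0,"grip":-1.0},{"x":0,"y":-0.025,"z":-0.0011,"rx":0,"ry":0,"rz":0,"grip":-1.0},{"x":0,"y":-0.03,"z":-0.0013,"rx":0,"ry":0,"rz":0,"grip":-1.0},{"x":0,"y":-0.035,"z":-0.0015,"rx":0,"ry":0,"rz":0,"grip":-1.0},{"x":0,"y":-0.04,"z":-0.0017,"rx":0,"ry":0,"rz":0,"grip":-1.0},{"x":0,"y":-0.044,"z":-0.0019,"rx":0,"ry":0,"rz":0,"grip":-1.0},{"x":0,"y":-0.044,"z":-0.0019,"rx":0,"ry":0,"rz":0,"grip":-1.0}]'
```

```text
time: 15.0
tcp_pos: [0.5631, -0.1788, 0.092]
tcp_rot: [0.117, 0.993, 0.0, 0.001]
force: [-1.5, 1.4, 10.2]
width: 0.287
grasp_force: 103.1
time: 16.0
tcp_pos: [0.5527, -0.2224, 0.0939]
tcp_rot: [0.118, 0.993, -0.001, 0.001]
force: [-2.2, 1.0, 10.1]
width: 0.288
grasp_force: 103.1
```

```bash
python3 -m handwheel '[{"x":0,"y":0,"z":-0.005,"rx":0,"ry":0,"rz":0,"grip":-1.0},{"x":0,"y":0,"z":-0.03,"rx":0,"ry":0,"rz":0,"grip":-1.0},{"x":0,"y":0,"z":-0.07,"rx":0,"ry":0,"rz":0,"grip":-1.0},{"x":0,"y":0,"z":-0.1,"rx":0,"ry":0,"rz":0,"grip":-1.0},{"x":0,"y":0,"z":-0.1,"rx":0,"ry":0,"rz":0,"grip":-1.0},{"x":0,"y":0,"z":-0.1,"rx":0,"ry":0,"rz":0,"grip":-1.0}]'
python3 - <<'E'
from h import *
c,P=look("w5");hsv=cv2.cvtColor(c["img"],cv2.COLOR_BGR2HSV);Z=P[...,2]
C=np.array([.5685,-.1523]);a=-np.radians(13.5);d=P[...,:2]-C
xb=d@[np.cos(a),np.sin(a)];yb=d@[-np.sin(a),np.cos(a)];ok=(c["z_map"]>.1)&(Z>.03)&(Z<.06)
t=ok&(abs(yb)<.1)&(abs(xb)<.066)&((abs(xb)>.054)|(abs(yb)>.088));plane(P,t,"lip",C,a)
for n in range(1,8):
    m=ok&(abs(xb)<.045)&(abs(yb-(n-4)*.024)<.009)
    if m.sum()>20: print(n,m.sum(),np.median(Z[m]+.0468*yb[m]).round(4),end=" | ")
print();delta([.515,.198,.19],np.radians(178.3));print(manip.get_obs()["force"])
E
```

```text
time: 16.6
tcp_pos: [0.5512, -0.221, 0.1909]
tcp_rot: [0.118, 0.993, 0.0, -0.001]
force: [0.2, -0.0, -5.6]
width: 0.294
grasp_force: 101.2
lip 4968 z0,a,b [ 0.0404 -0.0017 -0.0474] rms 0.0007
1 265 0.0405 | 2 372 0.0404 | 3 1389 0.0404 | 4 1423 0.0403 | 5 1408 0.0403 | 6 1400 0.0403 | 7 1374 0.0403 | 
shift [0.1318 0.3987 0.0005] rv [ 0.0015 -0.004  -0.2061]
[-0.83673703  1.09340471 -5.43368292]
```

View pics/w5.png

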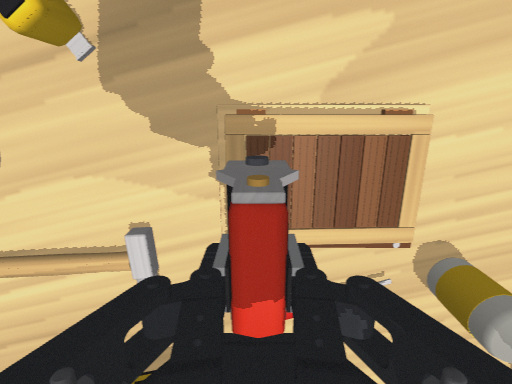

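All seven strips measure level with the lipping (0.0403–0.0405 m against 0.0404 m). The roller sits in the fingers just as it did before rolling, so I'm taking it back to the holder.

```bash
python3 -m handwheel '[{"x":0.132,"y":0.399,"z":0.0,"rx":0,"ry":0,"rz":-0.206,"grip":-1.0},{"x":0.132,"y":0.399,"z":0.0,"rx":0,"ry":0,"rz":-0.206,"grip":-1.0},{"x":0.132,"y":0.399,"z":0.0,"rx":0,"ry":0,"rz":-0.206,"grip":-1.0},{"x":0.132,"y":0.399,"z":0.0,"rx":0,"ry":0,"rz":-0.206,"grip":-1.0},{"x":0.132,"y":0.399,"z":0.0,"rx":0,"ry":0,"rz":-0.206,"grip":-1.0},{"x":0.132,"y":0.399,"z":0.0,"rx":0,"ry":0,"rz":-0.206,"grip":-1.0},{"x":0.132,"y":0.399,"z":0.0,"rx":0,"ry":0,"rz":-0.206,"grip":-1.0},{"x":0.132,"y":0.399,"z":0.0,"rx":0,"ry":0,"rz":-0.206,"grip":-1.0},{"x":0.132,"y":0.399,"z":0.0,"rx":0,"ry":0,"rz":-0.206,"grip":-1.0},{"x":0.132,"y":0.399,"z":0.0,"rx":0,"ry":0,"rz":-0.206,"grip":-1.0}]'
python3 -m handwheel '[{"x":0,"y":0,"z":0.03,"rx":0,"ry":0,"rz":0,"grip":-1.0},{"x":0,"y":0,"z":0.06,"rx":0,"ry":0,"rz":0,"grip":-1.0},{"x":0,"y":0,"z":0.08,"rx":0,"ry":0,"rz":0,"grip":-1.0},{"x":0,"y":0,"z":0.08,"rx":0,"ry":0,"rz":0,"grip":-1.0},{"x":0,"y":0,"z":0.08,"rx":0,"ry":0,"rz":0,"grip":-1.0}]'
python3 -c "
from h import *
print(pose()[0]);delta([.515,.198,.058],np.radians(178.3))"
```

```text
time: 17.65
tcp_pos: [0.5137, 0.2001, 0.1888]
tcp_rot: [0.013, 1.0, -0.0, -0.003]
force: [-0.0, -0.5, -4.8]
width: 0.29
grasp_force: 101.7
time: 18.15
tcp_pos: [0.515, 0.1965, 0.1106]
tcp_rot: [0.015, 1.0, -0.001, -0.002]
force: [0.8, -1.6, -4.8]
width: 0.289
grasp_force: 101.4
[0.51503673 0.1964934  0.1105569 ]
shift [-0.0001  0.0016  0.0526] rv [-0.0013 -0.0037 -0.001 ]
```

```bash
python3 -m handwheel '[{"x":0,"y":0.0015,"z":0.01,"rx":0,"ry":-0.003,"rz":0,"grip":-1.0},{"x":0,"y":0.0015,"z":0.02,"rx":0,"ry":-0.003,"rz":0,"grip":-1.0},{"x":0,"y":0.0015,"z":0.03,"rx":0,"ry":-0.003,"rz":0,"grip":-1.0}]'
python3 -m handwheel '[{"x":0,"y":0,"z":0.01,"rx":0,"ry":0,"rz":0,"grip":-1.0},{"x":0,"y":0,"z":0.018,"rx":0,"ry":0,"rz":0,"grip":-1.0},{"x":0,"y":0,"z":0.02,"rx":0,"ry":0,"rz":0,"grip":-1.0},{"x":0,"y":0,"z":0.02,"rx":0,"ry":0,"rz":0,"grip":-1.0}]'
python3 -m handwheel '[{"x":0,"y":0,"z":0.001,"rx":0,"ry":0,"rz":0,"grip":-1.0},{"x":0,"y":0,"z":0.002,"rx":0,"ry":0,"rz":0,"grip":-1.0},{"x":0,"y":0,"z":0.002,"rx":0,"ry":0,"rz":0,"grip":-1.0}]'
```

```text
time: 18.45
tcp_pos: [0.517, 0.1991, 0.0821]
tcp_rot: [0.015, 1.0, 0.0, 0.002]
force: [-0.8, -0.2, -5.7]
width: 0.288
grasp_force: 101.6
time: 18.85
tcp_pos: [0.5157, 0.1989, 0.0614]
tcp_rot: [0.015, 1.0, -0.0, 0.001]
force: [-1.2, -0.4, -5.8]
width: 0.29
grasp_force: 101.5
time: 19.15
tcp_pos: [0.5158, 0.1991, 0.0601]
tcp_rot: [0.015, 1.0, 0.0, 0.001]
force: [-3.2, 0.6, -2.8]
width: 0.29
grasp_force: 101.6
```

```bash
python3 -m handwheel '[{"x":0,"y":0,"z":0.001,"rx":0,"ry":0,"rz":0,"grip":-1.0},{"x":0,"y":0,"z":0.001,"rx":0,"ry":0,"rz":0,"grip":-1.0},{"x":0,"y":0,"z":0.001,"rx":0,"ry":0,"rz":0,"grip":-1.0}]'
python3 -m handwheel '[{"x":0,"y":0,"z":0.0005,"rx":0,"ry":0,"rz":0,"grip":-1.0},{"x":0,"y":0,"z":0.0005,"rx":0,"ry":0,"rz":0,"grip":-1.0}]'
```

```text
time: 19.45
tcp_pos: [0.5159, 0.199, 0.0591]
tcp_rot: [0.015, 1.0, -0.0, 0.001]
force: [-5.1, 0.0, -2.8]
width: 0.288
grasp_force: 101.7
time: 19.65
tcp_pos: [0.5159, 0.199, 0.0585]
tcp_rot: [0.015, 1.0, -0.0, 0.001]
force: [-5.6, -0.3, -2.1]
width: 0.287
grasp_force: 101.8
```

```bash
python3 -m handwheel '[{"x":0.001,"y":0,"z":0,"rx":0,"ry":0,"rz":0,"grip":-1.0},{"x":0.0015,"y":0,"z":0,"rx":0,"ry":0,"rz":0,"grip":-1.0},{"x":0.0015,"y":0,"z":0,"rx":0,"ry":0,"rz":0,"grip":-1.0}]'
python3 -m handwheel '[{"x":0,"y":0,"z":0.0005,"rx":0,"ry":0,"rz":0,"grip":-1.0},{"x":0,"y":0,"z":0.001,"rx":0,"ry":0,"rz":0,"grip":-1.0},{"x":0,"y":0,"z":0.001,"rx":0,"ry":0,"rz":0,"grip":-1.0}]'
```

```text
time: 19.95
tcp_pos: [0.5156, 0.199, 0.0586]
tcp_rot: [0.015, 1.0, -0.0, 0.002]
force: [-1.6, -0.9, -5.7]
width: 0.288
grasp_force: 101.8
time: 20.25
tcp_pos: [0.5156, 0.1991, 0.0582]
tcp_rot: [0.015, 1.0, -0.0, 0.002]
force: [-2.9, -1.2, -2.1]
width: 0.289
grasp_force: 102.2
```

```bash
python3 -m handwheel '[{"x":0.0003,"y":0,"z":0.0005,"rx":0,"ry":0,"rz":0,"grip":-1.0},{"x":0.0005,"y":0,"z":0.001,"rx":0,"ry":0,"rz":0,"grip":-1.0},{"x":0.0005,"y":0,"z":0.001,"rx":0,"ry":0,"rz":0,"grip":-1.0}]'
python3 - <<'E'
from h import *
c,P=look("w6");print(c["img"].shape,manip.get_obs()["force"],pose()[0])
E
```

```text
time: 20.55
tcp_pos: [0.5156, 0.1991, 0.0581]
tcp_rot: [0.015, 1.0, -0.0, 0.003]
force: [-3.7, -2.5, 5.7]
width: 0.29
grasp_force: 103.3
(384, 512, 3) [-3.9214206  -1.18585698  4.99588289] [0.51565461 0.19907433 0.05806357]
```

View pics/w6.png

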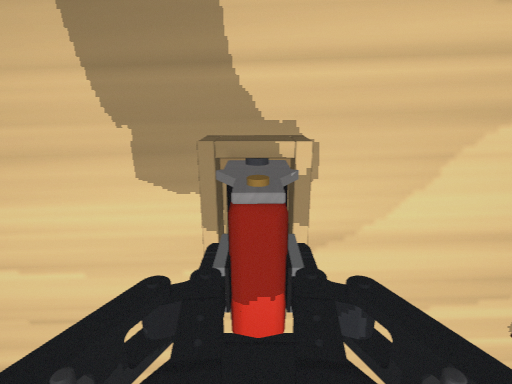

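The roller is down inside the holder and resting on both ledges: z stopped at 0.058 and the force rose by about 10 N. It is central between the walls around (258,165), so I release and retreat upwards.

```bash
python3 -m handwheel '[{"x":0,"y":0,"z":-0.001,"rx":0,"ry":0,"rz":0,"grip":-1.0},{"x":0,"y":0,"z":-0.001,"rx":0,"ry":0,"rz":0,"grip":-0.3},{"x":0,"y":0,"z":-0.001,"rx":0,"ry":0,"rz":0,"grip":0.3},{"x":0,"y":0,"z":-0.001,"rx":0,"ry":0,"rz":0,"grip":1.0},{"x":0,"y":0,"z":-0.001,"rx":0,"ry":0,"rz":0,"grip":1.0},{"x":0,"y":0,"z":-0.001,"rx":0,"ry":0,"rz":0,"grip":1.0},{"x":0,"y":0,"z":-0.001,"rx":0,"ry":0,"rz":0,"grip":1.0},{"x":0,"y":0,"z":-0.001,"rx":0,"ry":0,"rz":0,"grip":1.0}]' 20
python3 -m handwheel '[{"x":0,"y":0,"z":-0.02,"rx":0,"ry":0,"rz":0,"grip":1.0},{"x":0,"y":0,"z":-0.05,"rx":0,"ry":0,"rz":0,"grip":1.0},{"x":0,"y":0,"z":-0.1,"rx":0,"ry":0,"rz":0,"grip":1.0},{"x":0,"y":0,"z":-0.15,"rx":0,"ry":0,"rz":0,"grip":1.0},{"x":0,"y":0,"z":-0.2,"rx":0,"ry":0,"rz":0,"grip":1.0},{"x":0,"y":0,"z":-0.22,"rx":0,"ry":0,"rz":0,"grip":1.0},{"x":0,"y":0,"z":-0.22,"rx":0,"ry":0,"rz":0,"grip":1.0},{"x":0,"y":0,"z":-0.22,"rx":0,"ry":0,"rz":0,"grip":1.0}]'
python3 - <<'E'
from h import *
c,P=look("w7")
hsv=cv2.cvtColor(c["img"],cv2.COLOR_BGR2HSV);Z=P[...,2];ok=(c["z_map"]>.1)&(np.hypot(P[...,0]-.513,P[...,1]-.197)<.09)
rect(P,ok&((hsv[...,0]<8)|(hsv[...,0]>172))&(hsv[...,1]>150)&(Z>.07)&(Z<.11),"red")
rect(P,ok&(Z>.029)&(Z<.042),"rim")
E
```

```text
time: 21.4
tcp_pos: [0.5146, 0.1991, 0.0576]
tcp_rot: [0.015, 1.0, -0.0, 0.002]
force: [-0.2, -0.6, -0.3]
width: 0.999
grasp_force: 0.0
time: 22.2
tcp_pos: [0.5138, 0.1991, 0.2775]
tcp_rot: [0.015, 1.0, 0.0, 0.002]
force: [-0.6, 0.9, 0.2]
width: 1.0
grasp_force: 0.0
red 1267 z [0.0847 0.0888 0.0903] c [0.5142 0.1987] size [0.0264 0.0697] ang 88.31
rim 1899 z [0.0325 0.0353 0.0369] c [0.5152 0.1974] size [0.066  0.1113] ang 88.43
```

View pics/w7.png

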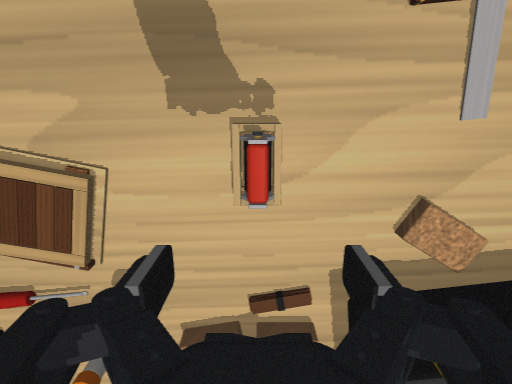

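The roller stands upright in its holder at about (257,170), at the same height as at the start and 1 mm from its first position. The other things are where they were.

```bash
python3 -c "
from rig import manip
print(manip.finish_job())"
```

```text
the job is handed in; nothing more can be done
None
```

All seven strips are rolled flush with the lipping (at about 15 N; highest reading about 17 N), the roller stands back in its holder, and the job is handed in at about 22 s.

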